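Shut off the spray-gun air line

ROBOT

A 7-joint arm with a two-finger parallel gripper is mounted at the origin on the work surface. World frame = base frame: x ahead of the robot, y to its left, z up, the work surface at z = 0. Lengths are in m, angles in rad, forces in N, time in s.
With the tool pointing down it reaches from about 0.425 to 0.925 m from the base axis. Payload 6.8 kg.
Tool frame: the origin (TCP) lies on the centre line of the jaws, within the pads' length; the fingertips stand 11 mm ahead of it and the grasp point (between the pads) lies 8 mm behind it; z points along the fingers, y is the direction in which the jaws open and shut (so a half turn about z gives the same grasp; the last joint's range is limited). The gripper opens to 85 mm and grips with 20 to 120 N. Pads are 22 mm wide; open, the fingers measure 114 mm over their backs; the gripper's body (76 mm by 85 mm) begins 54 mm behind the grasp point. The pads swing forward as they close: fully open they stand 13 mm farther back than shut.
Start: joints at [1.126, 0.477, 0.022, 1.555, -0.011, 1.109, -0.083], TCP at [0.223, -0.637, 0.242] pointing down, gripper open.
Joint ranges: [-2.96, 2.96], [-0.34, 2.1], [-1.41, 1.46], [0.24, 2.44], [-1.37, 4.51], [0.17, 1.92], [-2.96, 2.96]. Speed limits (rad/s): [2.39, 2.39, 3.14, 3.14, 3.14, 3.14, 3.14].

INTERFACE

Orientations are given as a rotation vector (axis times angle).
In Python, from bench import r gives the robot as it stands.
- The arm moves only by the tool send_rows, never from a script. Its argument "deltas" is a list of rows, each a list of 7 numbers: the opening, from 0 (shut) to 1 (fully open), then the shift along the tool's x, y, z as a fraction of full scale, then the turn, a rotation vector about the tool's x, y, z as a fraction of full scale. In form: [[hand, x, y, z, ax, ay, az], ...]. A call has 1 to 20 rows; each row is the pose to reach, as a shift and turn from the pose commanded when the call began, along the tool's axes at that moment, turning the shorter way round; what a row does not reach only later rows make up. Full scale, the value 1, is 150 mm for a shift and 180 degrees for a turn. A row lasts 1/12 s, in which the tool goes at most 41.7 mm and 7.16 degrees, less where a joint would pass 70% of its speed; a pose out of reach is approached as far as the arm can. A call with a number of a shift or a turn outside -1 to 1 is refused whole. A call with a gripper value outside its range is refused whole. The fingers move at their own pace and stop on an object; "squeeze" is the grip in N (left out, the last holds). Time passes only in rows, so rows that repeat a pose let the fingers close. It gives the time, the measured TCP pose, the force and the opening at its end, in the units of the state.
- r.get_obs(): the state, without advancing time (a new reading comes with each control period).
- r.grab_frame(name): name is "scene" or "side" or "wrist"; returns a dict with "pixels" (480x640x3 uint8, red, green, blue), "camera_matrix" (3x3 intrinsics, pixels), "rvec" (rotation vector, rad) and "tvec" (3), from world to camera coordinates, as OpenCV has them. Camera axes: x right, y down, z forward; pixel columns grow to the right and rows downward; lengths in m; the calibration is good to about 2 mm. The wrist camera is an equidistant fisheye: a pixel r from the principal point sees the ray r / f radians off the axis. A picture is of the moment at which its call begins. There is no depth.
- r.hand_in(): hands the job in, once; it reports no verdict.
The state is a dict: "clock": time; "joints": joint angles; "qvel": joint speeds; "tau": joint torques, N m; "tcp_pos": TCP position; "orientation": TCP orientation; "contact_force": force on the tool from outside, world axes, zero at the start; "moment": the same for the moment, N m; "grip_width": finger opening in m.
Only numpy, scipy, OpenCV 4.12 (cv2) and the standard library are available. Lean on these libraries where they do the work, as an engineer would, in place of code of your own. Each camera call takes 0.05 s, during which the arm holds its last target. There are 200 camera calls.

TASK

The painter has finished spraying: slide the metal cover of the air valve box all the way over to the other end, so that the red valve handle is uncovered, then push the red handle fully shut, square across its pipe. Nothing is to be picked up: the cover stays on its rims, the blue handle stays as it is, and the paints and tools around the box stay where they are.

Things in the scene. Friction and masses are not known exactly. Their poses are not given: they have to be found in the camera images.
- valve_box: blue open-topped box with two bays, fixed, 200 (x) by 345 (y), walls 5 to 6 thick; long rims 66 high, end walls 72 high (they stop the cover); no wall between the bays. Origin: centre of its underside, on the table; y along its length. The valves stand at x = +30, y = +80 and -80 in this frame; which is where varies.
- cover: loose aluminium plate 216 (x) by 165 (y), 5 thick, 0.45 kg, on the long rims, over the red handle's bay. Lips guide it: it slides only along the box's y (1 to 5 N), until an end wall stops it, its origin then 165 (along y) from the red valve. Origin: centre of its underside, 66 above the table. Black rib to push: on its middle, 90 long (x), 14 thick (y), top 34 above the origin.
- valve_red: brass valve with the red handle, fixed in the box, its pipe along x (pipe top 23 high, fitting within 18 of the axis 28 high). Origin: on the vertical handle axis, at table height; axes parallel to the box's. A red collar marks its pipe outside the box, on the -x side.
- red_handle (a joint): angle of the red handle, rad: 0 = open, lever along -x of the valve, in line with the pipe; pi/2 = shut at its stop, lever along +y, square across the pipe (clockwise from above). Starts at 0 to 0.3; light friction (0.08 N m), stays where left. The lever reaches 78 from the axis, is 16 wide, 34 to 54 above the table.
- red_tip (a point): middle of the end face of the red lever, 78 from the axis, 44 above the table
- valve_blue: the same valve with a blue handle and blue collar, in the other bay (open to view at the start). Origin as valve_red.
- blue_tip (a point): end of the blue lever, 78 from its axis, 44 above the table; this lever also stands about open (0 to 0.3 rad) and must stay as it is
- tape_roll: roll of masking tape lying flat, outer diameter 90, height 36; a bystander, to be left where it is. Origin: centre of its underside.
- brush: paint brush lying on the table, 200 long; a bystander, to be left where it is. Origin: centre of its underside.
- jar_red: green paint jar with red cap, diameter 68, height 90; a bystander, to be left where it is. Origin: centre of its underside.
- jar_white: red paint jar with white cap, diameter 72, height 80; a bystander, to be left where it is. Origin: centre of its underside.
- bottle_yellow: yellow paint bottle with white cap, diameter 54, height 140; a bystander, to be left where it is. Origin: centre of its underside.
- water_cup: green open cup, diameter 72, height 90; a bystander, to be left where it is. Origin: centre of its underside.
- paint_can: can with blue label, diameter 80, height 85; a bystander, to be left where it is. Origin: centre of its underside.

How it is judged:
By the outcome, as a careful person would: the job done as asked, in the order asked, and still so for the second after the job is handed in, with the robot touching nothing.
It also fails if it takes over 51 s, if anything falls off the work surface, if the arm or the gripper's body presses on something with over 40 N, if the wrist force passes 120 N, or if a joint passes its speed limit or range.

## Working session

There is one attempt and no reset: what is moved stays moved. The work goes in short steps, Python scripts to look and compute and a tool call to move; the robot and the scene stay as the last step left them, time stands still between calls to the robot, and variables do not carry over. Pictures are saved under pics/ and viewed, about 8 in all and at most 12, crops included, and the job is handed in when it is done.

Besides the shell and the picture viewer there is one more tool, called after ">>>" as name([rows], argument=value, ...), one row to a line, values as JSON. send_rows: Moves the arm, as the interface text tells. Shift numbers are shares of 150 mm and turn numbers shares of 180 degrees, none past 1 either way. Its arguments: {"type":"object","properties":{"deltas":{"type":"array","items":{"type":"array","items":{"type":"number"}}},"squeeze":{"type":"number"}},"required":["deltas"]}

```bash
mkdir -p pics
python3 - <<'E'
from bench import r
import cv2,numpy as np,json
o=r.get_obs();print(o)
for n in("scene","side"):
    f=r.grab_frame(n);cv2.imwrite(f"pics/{n}0.png",f["pixels"][:,:,::-1]);print(n,np.array(f["camera_matrix"]).tolist(),f["rvec"],f["tvec"])
E
```

```text
{'clock': 0.0, 'joints': array([ 1.12590335,  0.47781646,  0.02234093,  1.5564777 , -0.01149456,
        1.10930786, -0.08310675]), 'qvel': array([ 1.91104851e-03,  8.08439576e-04, -3.49942803e-04, -7.73320764e-05,
       -5.94259877e-04,  4.03744168e-04, -7.40602015e-04]), 'tau': array([-6.35678080e-04, -5.96458375e+01,  1.60796173e+00, -2.81204921e+01,
        1.25232138e-02,  9.45267297e-03, -1.32331607e-05]), 'tcp_pos': array([ 0.22285051, -0.63652723,  0.24130368]), 'orientation': array([-3.09535132e+00, -5.26255281e-01,  7.19999077e-04]), 'contact_force': array([ 0.36674771, -0.49837252, -0.83151031]), 'moment': array([-0.00154128,  0.00038909,  0.01620753]), 'grip_width': 0.08520624435506925}
scene [[526.6190365195832, 0.0, 319.47485205038504], [0.0, 526.6190365195832, 246.9734860458013], [0.0, 0.0, 1.0]] [ 1.64268079  2.09467784 -0.6797528 ] [ 0.1006059  -0.4420959   1.39949894]
side [[464.8756122304817, 0.0, 323.59548668980636], [0.0, 464.8756122304817, 242.9448395281998], [0.0, 0.0, 1.0]] [ 0.51071795 -2.71211451  1.13998089] [0.59536836 0.20875648 0.70333802]
```

View pics/scene0.png

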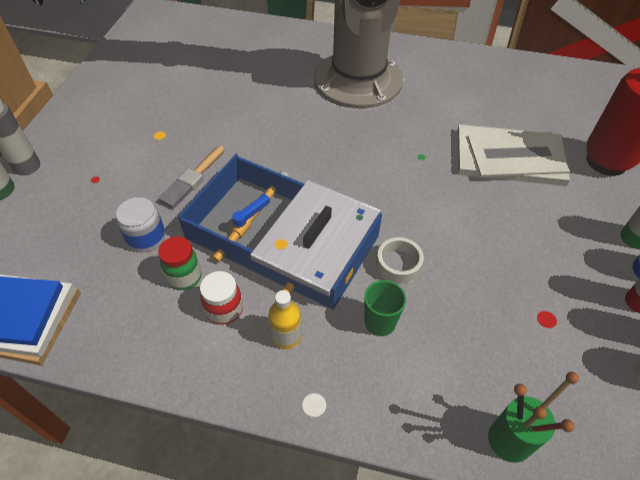

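View pics/side0.png

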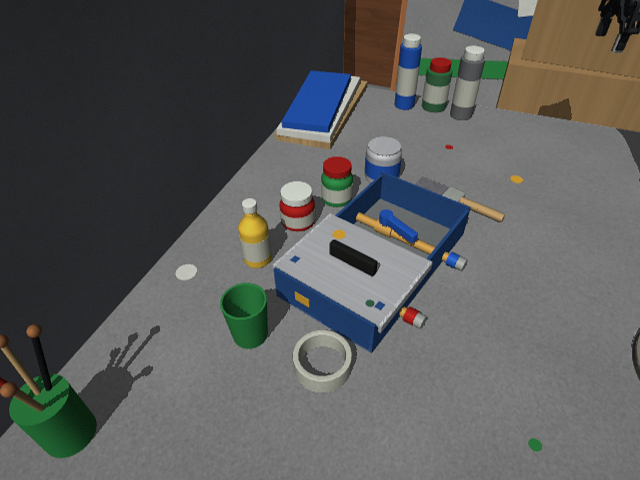

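The scene view shows the cover on the right bay, with corners at about (310,181), (381,212), (334,296) and (253,252). The blue valve is in the left bay. The side view shows the collars on the robot side, red near (413,317), so box +y points to the covered end. Next I fit the box pose.

```bash
cat > h.py <<'E'
import numpy as np,cv2
from scipy.optimize import least_squares
from scipy.spatial.transform import Rotation as R
C={"scene":(526.619,319.475,246.973,[1.64268079,2.09467784,-0.6797528],[0.1006059,-0.4420959,1.39949894]),
"side":(464.8756,323.5955,242.9448,[0.51071795,-2.71211451,1.13998089],[0.59536836,0.20875648,0.70333802])}
def proj(n,P):
    f,cx,cy,rv,tv=C[n]
    return cv2.projectPoints(np.array(P,float).reshape(-1,3),np.array(rv),np.array(tv),np.array([[f,0,cx],[0,f,cy],[0,0,1]]),None)[0].reshape(-1,2)
def back(n,uv,z):
    f,cx,cy,rv,tv=C[n];M=R.from_rotvec(rv).as_matrix();c=-M.T@np.array(tv)
    d=M.T@np.array([(uv[0]-cx)/f,(uv[1]-cy)/f,1]);return c+d*(z-c[2])/d[2]
def b2w(p,P):
    P=np.array(P,float).reshape(-1,3);c,s=np.cos(p[2]),np.sin(p[2])
    return np.c_[p[0]+c*P[:,0]-s*P[:,1],p[1]+s*P[:,0]+c*P[:,1],P[:,2]]
E
python3 - <<'E'
from h import *
# cover corners (x sign, y sign) top z .071; box -y end corners z .072
obs={"scene":{(-1,-1):(310,181),(-1,1):(381,212),(1,1):(334,296),(1,-1):(253,252),'a':(238,157),'b':(182,218)},
"side":{(-1,-1):(431,262),(-1,1):(378,325),(1,1):(276,266),(1,-1):(333,216),'a':(469,210),'b':(386,177)}}
def pts(p,k):
    if k=='a': q=(-.1,-.1725,.072)
    elif k=='b': q=(.1,-.1725,.072)
    else: q=(k[0]*.108,p[3]+k[1]*.0825,.071)
    return b2w(p,q)
def res(p): return np.concatenate([(proj(n,pts(p,k))[0]-uv) for n in obs for k,uv in obs[n].items()])
c=back("scene",(315,230),.07);print(c)
best=min((least_squares(res,[c[0],c[1],a,.085],loss='soft_l1') for a in np.arange(-3,3,.5)),key=lambda s:s.cost)
p=best.x;print("pose",p,np.degrees(p[2]));print(res(p).reshape(-1,2).round(1).tolist())
for n,q in {'cover':(0,p[3],.071),'red':(.03,.08,0),'blue':(.03,-.08,0)}.items():
    w=b2w(p,q)[0];print(n,w.round(3),np.hypot(w[0],w[1]).round(3))
for n,uv,z in [("bottle",(283,297),.14),("whitejar",(219,284),.08),("redjar",(175,250),.09),("cup",(385,295),.09),("tape",(401,254),.036),("can",(138,212),.085)]:
    w=back("scene",uv,z);d=w-[p[0],p[1],0];c,s=np.cos(p[2]),np.sin(p[2]);print(n,w.round(3),"box",(c*d[0]+s*d[1]).round(3),(-s*d[0]+c*d[1]).round(3))
E
```

```text
[0.57059414 0.02545588 0.07      ]
pose [ 0.5550416  -0.03970063 -0.26962345  0.07745691] -15.448285482578113
[[-0.3, 0.1], [1.4, -0.8], [-3.7, -2.9], [-1.3, 3.5], [1.9, -2.1], [-0.3, -0.2], [0.5, 1.9], [1.3, 4.0], [-5.2, -0.2], [-4.1, -1.6], [0.3, -0.1], [-6.3, -3.8]]
cover [0.576 0.035 0.071] 0.577
red [0.605 0.029 0.   ] 0.606
blue [ 0.563 -0.125  0.   ] 0.576
bottle [0.768 0.022 0.14 ] box 0.189 0.116
whitejar [ 0.736 -0.107  0.08 ] box 0.192 -0.017
redjar [ 0.692 -0.206  0.09 ] box 0.176 -0.124
cup [0.694 0.18  0.09 ] box 0.076 0.249
tape [0.562 0.195 0.036] box -0.056 0.228
can [ 0.622 -0.313  0.085] box 0.137 -0.246
```

>>> send_rows([
  [0,0.25,-0.23,0,0,0,0],
  [0,0.5,-0.46,0,0,0,0],
  [0,0.75,-0.7,0,0,0,0],
  [0,0.97,-0.93,0,0,0,0],
  [0,0.97,-0.93,0,0,0,0],
  [0,0.97,-0.93,0,0,0,0],
])

```text
clock: 0.6
tcp_pos: [0.3189, -0.45, 0.242]
orientation: [-3.091, -0.541, -0.003]
contact_force: [1.1, 0.6, 0.2]
grip_width: 0.0121
```

>>> send_rows([
  [0,0.2,-0.19,0,0,0,0],
  [0,0.4,-0.38,0,0,0,0],
  [0,0.6,-0.57,0,0,0,0],
  [0,0.8,-0.75,0,0,0,0],
  [0,0.97,-0.93,0,0,0,0],
  [0,0.97,-0.93,0,0,0,0],
])

```text
clock: 1.1
tcp_pos: [0.4091, -0.2702, 0.2423]
orientation: [-3.092, -0.543, -0.003]
contact_force: [0.2, -0.6, -0.7]
grip_width: 0.0004
```

>>> send_rows([
  [0,0.2,-0.19,0,0,0,0],
  [0,0.4,-0.38,0,0,0,0],
  [0,0.6,-0.57,0,0,0,0],
  [0,0.8,-0.75,0,0,0,0],
  [0,0.97,-0.93,0,0,0,0],
  [0,0.97,-0.93,0,0,0,0],
])

```text
clock: 1.6
tcp_pos: [0.4996, -0.0899, 0.2426]
orientation: [-3.091, -0.542, -0.004]
contact_force: [-0.1, 0.8, 0.2]
grip_width: 0.0001
```

>>> send_rows([
  [0,0.2,-0.19,0,0,0,0.03],
  [0,0.4,-0.38,0,0,0,0.065],
  [0,0.6,-0.57,0,0,0,0.1],
  [0,0.8,-0.75,0,0,0,0.135],
  [0,0.97,-0.93,0,0,0,0.165],
  [0,0.97,-0.93,0,0,0,0.193],
  [0,0.97,-0.93,0,0,0,0.193],
  [0,0.97,-0.93,0,0,0,0.193],
])

```text
clock: 2.27
tcp_pos: [0.5878, 0.0809, 0.2417]
orientation: [3.112, -0.418, -0.002]
contact_force: [0.4, -0.5, -0.0]
grip_width: -0.0001
```

```bash
cat >> h.py <<'E'
p0=[0.5550416,-0.03970063,-0.26962345]
def fish(f,P):
    K=np.array(f["camera_matrix"]);M=R.from_rotvec(f["rvec"]).as_matrix();q=np.array(P).reshape(-1,3)@M.T+np.array(f["tvec"])
    h=np.hypot(q[:,0],q[:,1]);t=np.arctan2(h,q[:,2]);return np.c_[K[0,2]+K[0,0]*t*q[:,0]/h,K[1,2]+K[1,1]*t*q[:,1]/h]
def model(p,yc):
    rect=lambda a,b,y0,z:[(a*i,y0+b*j,z) for i,j in((-1,-1),(-1,1),(1,1),(1,-1),(-1,-1))]
    return [b2w(p,q) for q in(rect(.108,.0825,yc,.071),rect(.1,.1725,0,.072),rect(.045,.007,yc,.1))]
E
python3 - <<'E'
from bench import r
from h import *
f=r.grab_frame("wrist");im=f["pixels"][:,:,::-1].copy()
s=r.grab_frame("scene");im2=s["pixels"][:,:,::-1].copy()
cv2.imwrite("pics/w1raw.png",im);cv2.imwrite("pics/s1raw.png",im2)
np.savez("w1.npz",**{k:np.array(v) for k,v in f.items()})
for L in model(p0,.0775):
    cv2.polylines(im,[fish(f,L).round().astype(int)],False,(0,255,255),1)
    cv2.polylines(im2,[proj("scene",L).round().astype(int)],False,(0,255,255),1)
c=cv2.resize(im2[130:350,100:440],None,fx=1.76,fy=1.76)
cv2.imwrite("pics/w1.png",im);cv2.imwrite("pics/s1.png",c)
E
```

```text
(no output)
```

View pics/w1.png

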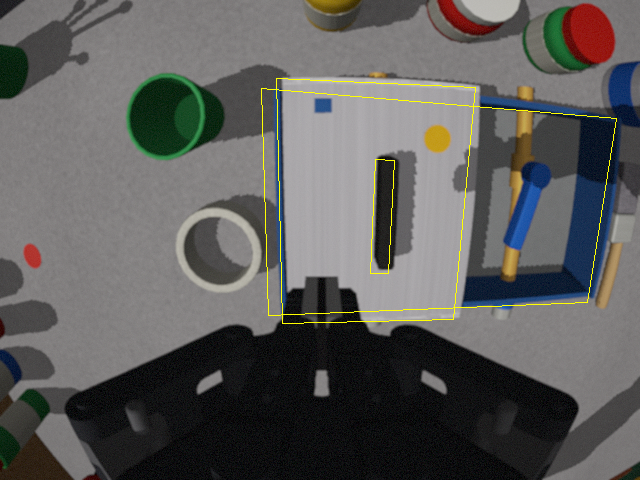

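View pics/s1.png

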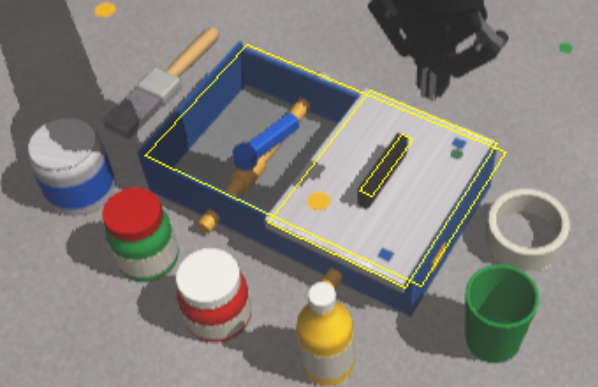

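The overlay shows the fit is about 2° off in yaw and a few mm off in y. I refit from the wrist corners: cover (277,78), (480,88), (458,319), (285,323), and rib top (375,157), (396,157), (394,268), (376,268).

Run:
```python
from h import *
f=dict(np.load("w1.npz"))
ob=[((.108,'+',.071),(277,78)),((.108,'-',.071),(480,88)),((-.108,'-',.071),(458,319)),((-.108,'+',.071),(285,323))]
rb=[((.045,.007),(375,157)),((.045,-.007),(396,157)),((-.045,-.007),(394,268)),((-.045,.007),(376,268))]
def P(p):
    L=[(x,p[3]+(.0825 if s=='+' else -.0825),z) for (x,s,z),_ in ob]+[(x,p[3]+y,.1) for (x,y),_ in rb]+[(.1,-.1725,.072),(-.1,-.1725,.072)]
    return b2w(p,L)
U=np.array([u for _,u in ob]+[u for _,u in rb]+[(616,118),(588,303)],float)
s=least_squares(lambda p:(fish(f,P(p))-U).ravel(),p0+[.08],loss='soft_l1');p=s.x
print(p,np.degrees(p[2]));print((fish(f,P(p))-U).round(1).tolist())
d=P(p)[4:8].mean(0);print("rib",d)
for y in(.125,-.06): print(b2w(p,(0,y,0))[0])
print(b2w(p,(.03,.08,0))[0])
```

```text
[ 0.55588015 -0.04075662 -0.2686239   0.0753249 ] -15.391015909928756
[[2.8, -1.0], [-2.1, -2.3], [-1.4, -0.8], [0.4, -1.2], [3.9, 0.8], [1.5, 1.3], [-2.5, 3.6], [-1.7, 3.8], [0.4, -0.6], [-0.4, -2.5]]
rib [0.57587175 0.03186691 0.1       ]
[0.58905576 0.07976051 0.        ]
[ 0.53995585 -0.09860484  0.        ]
[0.60603665 0.02841219 0.        ]
```

```bash
python3 -c "
import cv2
a=cv2.imread('pics/w1raw.png')[60:340,250:640];cv2.imwrite('pics/w1z.png',cv2.resize(a,None,fx=2.05,fy=2.05,interpolation=2))"
```

```text
(no output)
```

View pics/w1z.png

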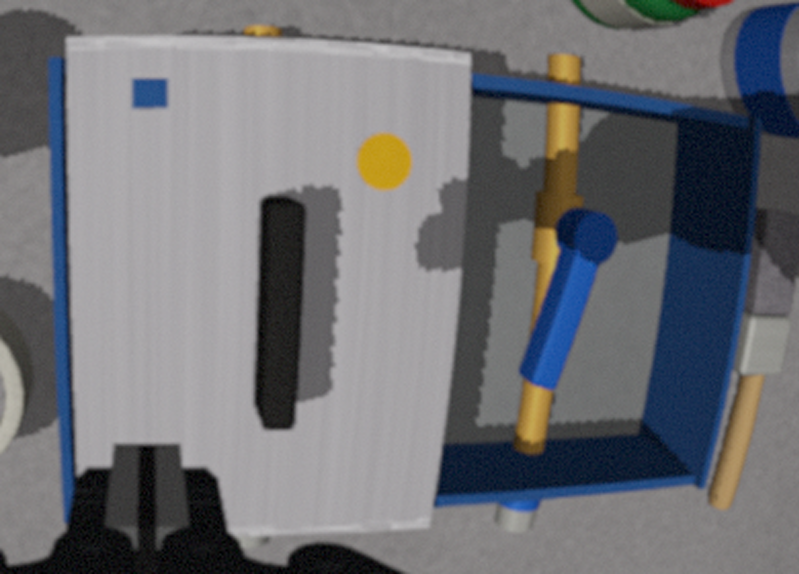

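Run:
```python
from h import *
f=dict(np.load("w1.npz"))
Z=lambda u,v:(250+u/2.05,60+v/2.05)
ob=[(.1,-.1725,.072,0,Z(757,122)),(-.1,-.1725,.072,0,Z(703,487)),(.1,.1725,.072,0,Z(50,60)),
(.108,.0825,.071,1,Z(66,38)),(.108,-.0825,.071,1,Z(471,53)),(-.108,-.0825,.071,1,Z(430,525)),
(.045,.007,.1,1,Z(263,199)),(.045,-.007,.1,1,Z(303,199))]
U=np.array([o[4] for o in ob])
P=lambda p:b2w(p,[(x,y+m*p[3],z) for x,y,z,m,_ in ob])
s=least_squares(lambda p:(fish(f,P(p))-U).ravel(),p0+[.08],loss='soft_l1');p=s.x
print(p,np.degrees(p[2]));print((fish(f,P(p))-U).round(1).tolist())
print(fish(f,b2w(p,[(-.1,.1725,.072)])),"seen wall bottom",Z(66,520))
def inv(uv,z):
    K=f["camera_matrix"];d=(np.array(uv)-K[:2,2])/K[0,0];t=np.hypot(*d);v=np.r_[np.sin(t)*d/t,np.cos(t)]
    M=R.from_rotvec(f["rvec"]).as_matrix();c=-M.T@f["tvec"];v=M.T@v;return c+v*(z-c[2])/v[2]
a,b=inv(Z(585,225),.054),inv(Z(541,377),.054)
print("blue axis",a,b2w(p,(.03,-.08,0)),"tip",b,"len",np.hypot(*(a-b)[:2]))
print("red",b2w(p,(.03,.08,0))[0])
```

```text
[ 0.55354537 -0.05055009 -0.26331551  0.08380556] -15.086867194708656
[[3.1, -2.0], [1.4, 1.1], [-1.1, -1.8], [-1.2, -0.9], [-0.8, -0.5], [-1.1, 1.7], [2.4, 1.0], [1.4, 1.3]]
[[280.61366159 315.38984735]] seen wall bottom (282.1951219512195, 313.6585365853659)
blue axis [ 0.56983873 -0.12929586  0.054     ] [[ 0.56168868 -0.13560117  0.        ]] tip [ 0.50160611 -0.09508456  0.054     ] len 0.07632891469527284
red [0.603334 0.018884 0.      ]
```

>>> send_rows([
  [0,0,0,0.2,0,0,0],
  [0,0,0,0.4,0,0,0],
  [0,0,0,0.6,0,0,0],
  [0,0,0,0.75,0,0,0],
  [0,0,0,0.85,0,0,0],
  [0,0,0,0.93,0,0,0],
  [0,0,0,0.97,0,0,0],
  [0,0,0,0.97,0,0,0],
])

```text
clock: 3.03
tcp_pos: [0.5874, 0.0808, 0.0959]
orientation: [3.112, -0.423, -0.002]
contact_force: [-0.4, 0.1, 0.2]
grip_width: 0.0003
```

>>> send_rows([
  [0,0,0.06,0,0,0,0],
  [0,0,0.12,0,0,0,0],
  [0,0,0.17,0,0,0,0],
  [0,0,0.21,0,0,0,0],
  [0,0,0.25,0,0,0,0],
  [0,0,0.29,0,0,0,0],
  [0,0,0.33,0,0,0,0],
  [0,0,0.37,0,0,0,0],
  [0,0,0.4,0,0,0,0],
  [0,0,0.4,0,0,0,0],
])

```text
clock: 3.87
tcp_pos: [0.5717, 0.0226, 0.0967]
orientation: [3.112, -0.424, -0.001]
contact_force: [0.6, 0.1, 0.1]
grip_width: -0.0
```

Run:
```python
from bench import r
import cv2
f=r.grab_frame("side");a=f["pixels"][150:370,230:550,::-1];cv2.imwrite("pics/side1.png",cv2.resize(a,None,fx=2.2,fy=2.2))
```

```text
(no output)
```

View pics/side1.png

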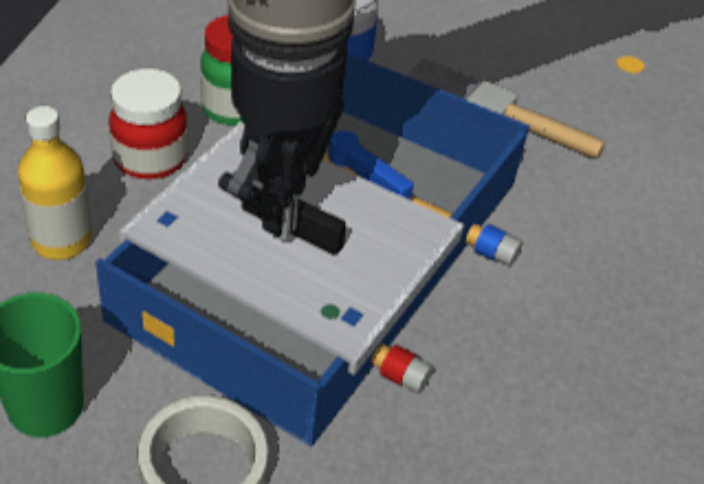

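The side view shows the fingers against the rib and the cover moved about 30 mm, still seated on its rims. I keep pushing.

>>> send_rows([
  [0,0,0.05,0,0,0,0],
  [0,0,0.1,0,0,0,0],
  [0,0,0.15,0,0,0,0],
  [0,0,0.2,0,0,0,0],
  [0,0,0.25,0,0,0,0],
  [0,0,0.3,0,0,0,0],
  [0,0,0.35,0,0,0,0],
  [0,0,0.4,0,0,0,0],
  [0,0,0.45,0,0,0,0],
  [0,0,0.5,0,0,0,0],
  [0,0,0.55,0,0,0,0],
  [0,0,0.6,0,0,0,0],
  [0,0,0.65,0,0,0,0],
  [0,0,0.7,0,0,0,0],
  [0,0,0.74,0,0,0,0],
  [0,0,0.78,0,0,0,0],
  [0,0,0.81,0,0,0,0],
  [0,0,0.83,0,0,0,0],
  [0,0,0.85,0,0,0,0],
])

```text
clock: 5.5
tcp_pos: [0.538, -0.099, 0.0968]
orientation: [-3.113, 0.422, -0.0]
contact_force: [0.4, 1.5, -0.8]
grip_width: 0.0
```

>>> send_rows([
  [0,0,0.01,0,0,0,0],
  [0,0,0.02,0,0,0,0],
  [0,0,0.03,0,0,0,0],
  [0,0,0.04,0,0,0,0],
])

```text
clock: 5.83
tcp_pos: [0.5365, -0.1045, 0.0968]
orientation: [-3.113, 0.421, -0.0]
contact_force: [0.6, 1.0, -0.7]
grip_width: -0.0
```

>>> send_rows([
  [0,0,0.01,0,0,0,0],
  [0,0,0.02,0,0,0,0],
  [0,0,0.02,0,0,0,0],
])

```text
clock: 6.08
tcp_pos: [0.5356, -0.1079, 0.0968]
orientation: [3.113, -0.423, -0.0]
contact_force: [0.0, 0.7, -1.8]
grip_width: 0.0
```

>>> send_rows([
  [0,0,0.01,0,0,0,0],
  [0,0,0.02,0,0,0,0],
  [0,0,0.02,0,0,0,0],
])

```text
clock: 6.33
tcp_pos: [0.5348, -0.1108, 0.0968]
orientation: [3.113, -0.423, -0.0]
contact_force: [0.4, 0.5, -0.7]
grip_width: -0.0003
```

>>> send_rows([
  [0,0,0.01,0,0,0,0],
  [0,0,0.02,0,0,0,0],
  [0,0,0.02,0,0,0,0],
])

```text
clock: 6.58
tcp_pos: [0.5347, -0.1112, 0.0969]
orientation: [-3.111, 0.419, -0.001]
contact_force: [1.5, 6.9, -1.4]
grip_width: -0.0003
```

>>> send_rows([
  [0,0,0.01,0,0,0,0],
  [0,0,0.02,0,0,0,0],
  [0,0,0.02,0,0,0,0],
])

```text
clock: 6.83
tcp_pos: [0.5345, -0.1115, 0.0972]
orientation: [-3.109, 0.416, -0.002]
contact_force: [2.3, 13.1, 1.3]
grip_width: -0.0001
```

>>> send_rows([
  [0,0,-0.1,0,0,0,0],
  [0,0,-0.2,0,0,0,0],
  [0,0,-0.3,-0.15,0,0,0],
  [0,-0.1,-0.45,-0.4,0,0,0],
  [0,-0.2,-0.6,-0.6,0,0,0],
  [0,-0.3,-0.65,-0.7,0,0,0],
  [0,-0.3,-0.65,-0.7,0,0,0],
  [0,-0.3,-0.65,-0.7,0,0,0],
])

```text
clock: 7.5
tcp_pos: [0.5162, -0.0101, 0.203]
orientation: [3.113, -0.42, 0.004]
contact_force: [-0.3, -0.4, -0.1]
grip_width: 0.0002
```

Run:
```python
from bench import r
from h import *
f=r.grab_frame("wrist");im=f["pixels"][:,:,::-1].copy()
np.savez("w2.npz",**{k:np.array(v) for k,v in f.items()})
p=[.55354537,-.05055009,-.26331551]
for L in model(p,-.0838): cv2.polylines(im,[fish(f,L).round().astype(int)],False,(0,255,255),1)
for t in (0,.3):
    L=b2w(p,[(.03,.08,.054),(.03-.078*np.cos(t),.08+.078*np.sin(t),.054)]);cv2.polylines(im,[fish(f,L).round().astype(int)],False,(255,0,255),1)
cv2.imwrite("pics/w2.png",cv2.resize(im[60:420,120:600],(800,600)))
```

```text
(no output)
```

View pics/w2.png

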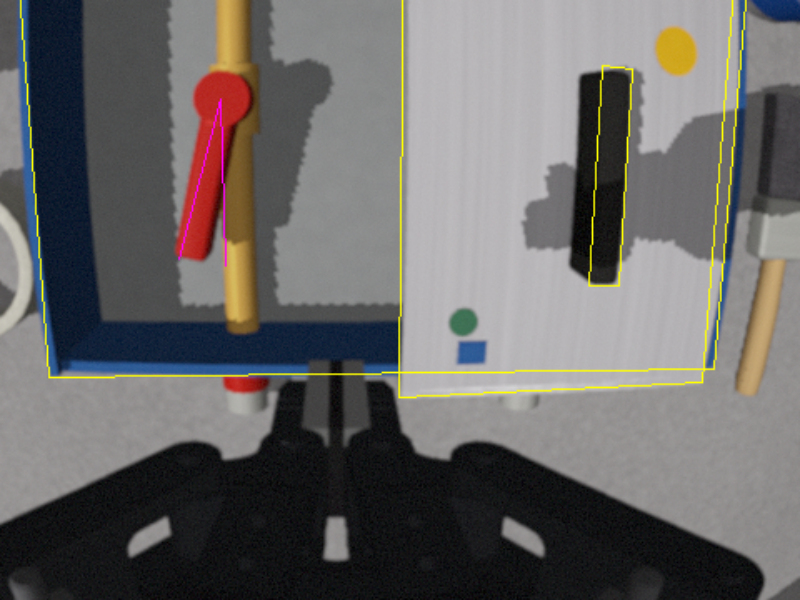

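The wrist view shows the cover over the blue bay with its edge on the predicted line. The red lever is uncovered at roughly 0.2 rad, with its axis on the modelled valve position. I lower the fingers on its −y side.

>>> send_rows([
  [0,0.09,-0.05,0.15,0,0,0],
  [0,0.18,-0.1,0.3,0,0,0],
  [0,0.18,-0.1,0.5,0,0,0],
  [0,0.18,-0.1,0.65,0,0,0],
  [0,0.18,-0.1,0.78,0,0,0],
  [0,0.18,-0.1,0.86,0,0,0],
  [0,0.18,-0.1,0.9,0,0,0],
  [0,0.18,-0.1,0.9,0,0,0],
])

```text
clock: 8.22
tcp_pos: [0.5449, -0.0039, 0.065]
orientation: [3.112, -0.424, -0.005]
contact_force: [-0.7, 0.3, 0.8]
grip_width: -0.0002
```

>>> send_rows([
  [0,0,0,0.04,0,0,0],
  [0,0,0,0.08,0,0,0],
  [0,0,0,0.12,0,0,0],
  [0,0,0,0.13,0,0,0],
  [0,0,0,0.13,0,0,0],
])

```text
clock: 8.63
tcp_pos: [0.5457, -0.003, 0.0471]
orientation: [3.113, -0.422, -0.001]
contact_force: [0.2, -0.0, 0.5]
grip_width: -0.0004
```

Run:
```python
from bench import r
from h import *
p=[.55354537,-.05055009,-.26331551];o=r.get_obs();d=o["tcp_pos"][:2]-p[:2];c,s=np.cos(p[2]),np.sin(p[2])
b=np.array([c*d[0]+s*d[1],-s*d[0]+c*d[1]]);print(b,o["tcp_pos"],o["contact_force"])
A=R.from_rotvec(o["orientation"]).as_matrix()
for t in np.linspace(.1,np.pi/2,14):
    u=np.array([-np.cos(t),np.sin(t)]);n=np.array([-np.sin(t),-np.cos(t)]);rr=.05-.005*t/1.57
    q=np.array([.03,.08])+rr*u+n*(.008+.0135*np.cos(t)+.011*np.sin(t))
    w=b2w(p,[q[0],q[1],o["tcp_pos"][2]])[0]-o["tcp_pos"];print(round(t,2),q.round(4),(A.T@w/.15).round(3))
```

```text
[-0.01998953  0.04389007] [ 0.54566868 -0.00296987  0.04707287] [ 0.22990611 -0.01469529  0.5281911 ]
0.1 [-0.0217  0.0625] [-0.012 -0.124 -0.   ]
0.21 [-0.0232  0.0674] [-0.022 -0.157 -0.   ]
0.33 [-0.0242  0.0727] [-0.029 -0.192 -0.   ]
0.44 [-0.0246  0.0781] [-0.032 -0.228 -0.   ]
0.55 [-0.0243  0.0838] [-0.031 -0.266 -0.   ]
0.67 [-0.0234  0.0896] [-0.024 -0.304 -0.   ]
0.78 [-0.0216  0.0953] [-0.013 -0.343 -0.   ]
0.89 [-0.0191  0.101 ] [ 0.004 -0.381 -0.   ]
1.01 [-0.0158  0.1064] [ 0.025 -0.417 -0.   ]
1.12 [-0.0117  0.1114] [ 0.052 -0.45  -0.   ]
1.23 [-0.0069  0.1158] [ 0.084 -0.48  -0.   ]
1.34 [-0.0015  0.1197] [ 0.12  -0.506 -0.   ]
1.46 [0.0046 0.1228] [ 0.16  -0.527 -0.   ]
1.57 [0.011 0.125] [ 0.203 -0.542 -0.   ]
```

>>> send_rows([
  [0,-0.01,-0.06,0,0,0,0],
  [0,-0.015,-0.12,0,0,0,0],
  [0,-0.02,-0.16,0,0,0,0],
  [0,-0.03,-0.19,0,0,0,0],
  [0,-0.03,-0.23,0,0,0,0],
  [0,-0.03,-0.265,0,0,0,0],
  [0,-0.025,-0.305,0,0,0,0],
  [0,-0.013,-0.343,0,0,0,0],
  [0,0.004,-0.38,0,0,0,0],
  [0,0.025,-0.417,0,0,0,0],
  [0,0.052,-0.45,0,0,0,0],
  [0,0.084,-0.48,0,0,0,0],
  [0,0.12,-0.505,0,0,0,0],
  [0,0.16,-0.525,0,0,0,0],
  [0,0.18,-0.535,0,0,0,0],
  [0,0.18,-0.535,0,0,0,0],
])

```text
clock: 9.97
tcp_pos: [0.5945, 0.0677, 0.0474]
orientation: [-3.112, 0.422, -0.002]
contact_force: [0.3, -1.2, -0.4]
grip_width: -0.0
```

>>> send_rows([
  [0,0.01,0,0,0,0,0],
  [0,0.02,0,0,0,0,0],
  [0,0.02,0,0,0,0,0],
])

```text
clock: 10.22
tcp_pos: [0.5964, 0.0669, 0.0474]
orientation: [-3.112, 0.421, -0.0]
contact_force: [-1.1, 0.9, 0.9]
grip_width: -0.0001
```

>>> send_rows([
  [0,0.01,0,0,0,0,0],
  [0,0.02,0,0,0,0,0],
  [0,0.02,0,0,0,0,0],
])

```text
clock: 10.47
tcp_pos: [0.5973, 0.0665, 0.0473]
orientation: [3.113, -0.421, -0.006]
contact_force: [-6.9, 2.6, 4.6]
grip_width: -0.0002
```

>>> send_rows([
  [0,0.01,0,0,0,0,0],
  [0,0.02,0,0,0,0,0],
  [0,0.02,0,0,0,0,0],
])

```text
clock: 10.72
tcp_pos: [0.5974, 0.0665, 0.0469]
orientation: [3.113, -0.419, -0.014]
contact_force: [-14.7, 4.3, 11.3]
grip_width: 0.0001
```

>>> send_rows([
  [0,-0.08,0,0,0,0,0],
  [0,-0.16,0.02,0,0,0,0],
  [0,-0.2,0.04,-0.1,0,0,0],
  [0,-0.25,0.1,-0.35,0,0,0],
  [0,-0.3,0.2,-0.6,0,0,0],
  [0,-0.4,0.3,-0.85,0,0,0],
  [0,-0.4,0.4,-1,0,0,0],
  [0,-0.4,0.4,-1,0,0,0],
  [0,-0.4,0.4,-1,0,0,0],
])

```text
clock: 11.47
tcp_pos: [0.5294, 0.0216, 0.1992]
orientation: [-3.112, 0.426, -0.008]
contact_force: [-0.6, 0.4, -0.1]
grip_width: -0.0002
```

Run:
```python
from bench import r
from h import *
f=r.grab_frame("wrist");im=f["pixels"][:,:,::-1].copy()
p=[.55354537,-.05055009,-.26331551]
for L in model(p,-.0838)[:2]: cv2.polylines(im,[fish(f,L).round().astype(int)],False,(0,255,255),1)
L=b2w(p,[(.03,.08,.054),(.03,.158,.054)]);cv2.polylines(im,[fish(f,L).round().astype(int)],False,(255,0,255),1)
cv2.imwrite("pics/w3.png",cv2.resize(im,(800,600)))
s=r.grab_frame("scene")["pixels"][120:360,90:450,::-1];cv2.imwrite("pics/s3.png",cv2.resize(s,None,fx=2.2,fy=2.2))
```

```text
(no output)
```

View pics/w3.png

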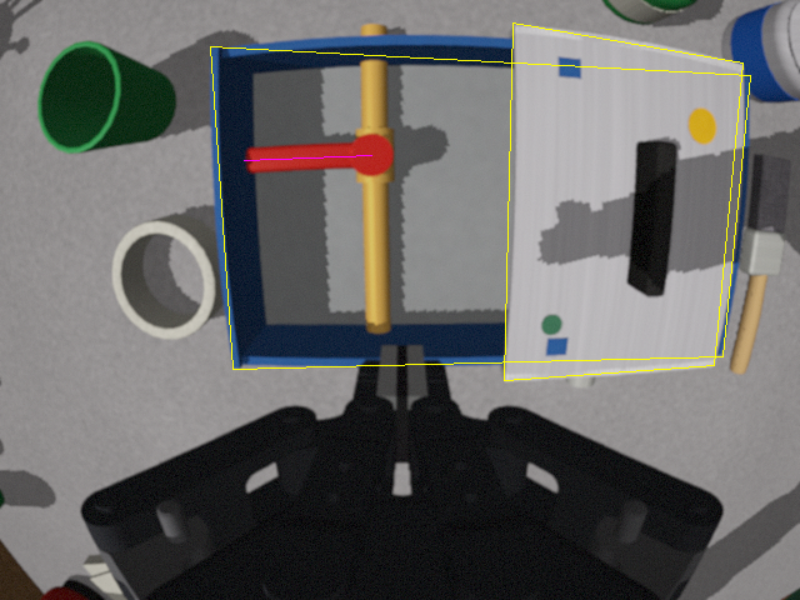

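View pics/s3.png

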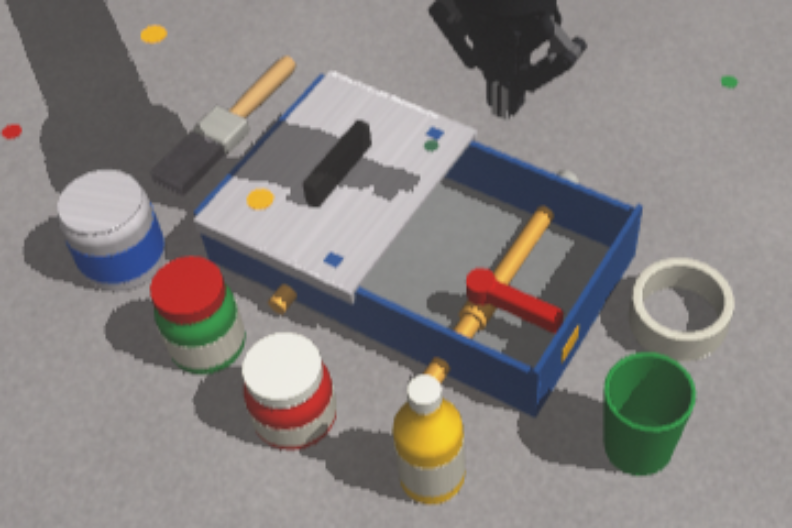

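The lever lies on the line drawn square across the pipe. The cover is at the far end wall, and the bystanders have not moved.

```bash
python3 -c "
from bench import r
o=r.get_obs();print(o['clock'],o['contact_force'],abs(o['qvel']).max());print(r.hand_in())"
```

```text
11.5667 [0.40411985 0.45375829 0.04997756] 0.024647501765730006
the job is handed in; nothing more can be done
None
```

I slid the cover over to the other end and pushed the red handle fully shut, then handed the job in at 11.6 s with the gripper clear of everything.

- **Cover:** I pushed it by its rib with closed fingers. It stopped at the end wall: the arm stalled while the force rose to 13 N. It stayed on its rims.
- **Red handle:** I swung it round to its stop, where the arm again stalled as the force rose to about 19 N. The final wrist image shows the lever square across the pipe, on the predicted line.
- **Surroundings:** The final images show the paints and tools where they were at the start, judged by eye rather than measured.
- **Blue handle:** It is now under the cover, so I couldn't see it at the end. The fingers only went into the red bay.
- **Disagreements:** My first estimate of the box position was about 10 mm off, so I corrected it from the wrist camera before moving. In a wrist view partway through, the drawn rib outline sat about 15 pixels (in the enlarged view) from the rib itself. I didn't find out why. The cover's edges and the contact forces agreed with the expected end position.

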